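# Flip the round job marker on the repair bench

### The arm

A 6-joint arm with a two-finger parallel gripper is mounted at the origin on the work surface. World frame = base frame: x ahead of the robot, y to its left, z up, the work surface at z = 0. Lengths are in mm, angles in rad, forces in N, time in s.
With the tool pointing down it reaches from about 300 to 825 mm from the base axis. Payload 5.4 kg.
Tool frame: the origin (TCP) lies between the finger pads; the fingertips stand 22 mm ahead of it and the grasp point (between the pads) lies 3 mm ahead of it; z points along the fingers, y is the line along which they close (so a half turn about z gives the same grasp; the last joint's range is limited). The gripper opens to 92 mm and grips with 3 to 60 N. Pads are 20 mm wide; open, the fingers measure 128 mm over their backs; the gripper's body (75 mm by 189 mm) begins 69 mm behind the grasp point.
Start: joints at [-1.425, 0.158, 1.597, -0, 1.386, -0.21], TCP at [200.271, -538.978, 236.601] pointing down, gripper open.
Joint ranges: [-2.91, 2.91], [-0.94, 2.29], [0.18, 2.7], [-1.29, 4.43], [0.17, 2.64], [-3, 3]. Speed limits (rad/s): [2.57, 2.57, 3.14, 3.14, 3.14, 3.14].

### API

Orientations are given as [roll, pitch, yaw] about the fixed x, y, z axes, in that order (R = Rz(yaw) Ry(pitch) Rx(roll)).
In Python, from plant import manip gives the robot as it stands.
- The arm moves only by the tool jog_arm, never from a script. Its arguments are lists of equal length, an entry for each row: "slide": the shift along the tool's x, y, z scaled (see below), a list of three; "angular": the turn, a rotation vector about the tool's x, y, z scaled (see below), a list of three; "hand": the closure, from -1 (fully open) to 1 (shut). A call has 1 to 12 rows; each row shifts and turns the commanded pose from where the row before left it, along the tool's axes as they then stand; what a row does not reach is not made up. The controller multiplies each number of a shift by 0.25 m and each number of a turn by 360 degrees. A row lasts 1/12 s, in which the tool goes at most 41.7 mm and 7.16 degrees, less where a joint would pass 70% of its speed; a pose out of reach is approached as far as the arm can. A call with a number of a shift or a turn outside -1 to 1 is refused whole. A call with a gripper value outside its range is refused whole. The fingers move at their own pace and stop on an object; the grip force is fixed at half the most. Time passes only in rows, so rows that do not move let the fingers close. It gives the time, the measured TCP pose, the force, the opening and the grip force at its end, in the units of the state.
- manip.read_state(): the state, without advancing time (a new reading comes with each control period).
- manip.read_camera(name): name is "side" or "top" or "wrist"; returns (picture, depth): 384x512x3 uint8, blue, green, red; 384x512 float32, mm along the optical axis (not along the pixel's ray), 0 where there is no reading.
- manip.camera_params(name): a dict with "camera_matrix" (3x3 intrinsics, pixels), "extrinsics" (4x4, takes a point from world to camera coordinates). Camera axes: x right, y down, z forward; pixel columns grow to the right and rows downward; lengths in mm; the calibration is good to about 2 mm. The wrist camera is an equidistant fisheye: a pixel r from the principal point sees the ray r / f radians off the axis. A picture is of the moment at which its call begins: read the wrist's pose just before it. camera_params takes no time and is no camera call; for the wrist camera it gives the pose at the moment of the call.
- manip.hand_in(): hands the job in; it is judged then, once.
The state is a dict: "t": time; "joints": joint angles; "qvel": joint speeds; "tau": joint torques, N m; "eef_pos": TCP position; "ee_rot": TCP orientation; "force": force on the tool from outside, world axes, zero at the start; "moment": the same for the moment, N m; "finger_gap": finger opening in mm; "finger_force": force on a finger pad.
Only numpy, scipy, OpenCV 4.12 (cv2) and the standard library are available. Lean on these libraries where they do the work, as an engineer would, in place of code of your own. Each camera call takes 0.05 s, during which the arm holds its last target. There are 200 camera calls.

### The job

The job tagged by the round flip marker is finished: with a fingertip, turn its round paddle over the top of its axle (pressing the thumb lever at its side raises it) and push it fully down on the other side, so that the face with the dark inlaid disc shows, as the square marker's already does. Only press and push: do not lift, tip or shift the stand, and leave the square marker and everything else on the bench where it is.

Things in the scene. Friction and masses are not known exactly. Their poses are not given: they have to be found in the camera images.
- round_stand: loose dark steel stand of the round marker, 1.2 kg. Origin: centre of its underside. Base plate 120 (x) x 84 (y) x 12 mm. Two posts (18 mm along x, 8 mm along y) at y = -36 and +36 mm, tops at z = 70 mm, carry a level axle along its y, over the origin at z = 62 mm. The paddle swings between the posts and starts on the -x side.
- round_paddle (a joint): round paddle's angle, rad (starts 0 to 0.3). 0: level to the stand's -x, plain face up; pi/2: straight up; pi (end stop): level to +x, face with the 30 mm dark inlaid disc up. Stiff hinge (0.04 N m, 1 to 2 N at lever or paddle): stays wherever it is left
- round_centre (a point): centre of the round paddle: pale wooden disc 56 mm across, 5 mm thick, on a short brass neck; the centre is 38 mm from the axle, the far edge 66 mm
- round_lever (a point): where to press the steel thumb lever, 32 mm from the axle, mid-width, on its upper face. Lever: rigid with the paddle, pointing the opposite way (to +x at joint 0, down at pi/2); 26 mm wide along y, centred at the stand's y = +57 mm, outside post and base; 5 mm thick, ends 42 mm from the axle. Pressing it down raises the paddle
- square_stand: loose dark steel stand of the square marker, 1.2 kg. Origin: centre of its underside. Base plate 120 (x) x 84 (y) x 12 mm. Two posts (18 mm along x, 8 mm along y) at y = -36 and +36 mm, tops at z = 70 mm, carry a level axle along its y, over the origin at z = 62 mm. Leave alone.
- square_centre (a point): centre of the square paddle, 54 x 54 x 5 mm pale wood, 39 mm from its axle; it lies level or nearly so to its stand's +x, dark inlaid disc up; its lever points to -x; leave alone
- tin: bystander: flat yellow tin, 85 x 75 x 20 mm; origin: centre of its underside
- screwdriver: bystander: screwdriver with red handle, 160 mm long, lying flat
- cork_block: bystander: cork block, 60 x 40 x 25 mm; origin: centre of its underside
- jar: bystander: small closed amber jar, 52 mm across, 50 mm tall; origin: centre of its underside
- wood_cup: bystander: dark wooden cup, 72 mm across, 75 mm tall; origin: centre of its underside
- spool: bystander: small grey spool, 40 mm across, 34 mm tall; origin: centre of its underside
- oil_stone: bystander: grey sharpening stone, 120 x 40 x 22 mm; origin: centre of its underside
Not all that is in view belongs to the job. Leave any turquoise look-alike of the round_stand alone.

How it is judged (in metres and radians):
On the way:
1. the round paddle is turned up past 70 degrees (value of joint round_paddle above 1.22 rad), for 0.1 s.
At the end, for the whole second after the job is handed in: The round paddle is at rest within 8 degrees of its far stop (joint above 3.0 rad), its stand upright, at rest on the bench and within 20 mm of where it began; the square marker's paddle within 12 mm of where it began (value of joint round_paddle above 3 rad and velocity of joint round_paddle between -0.1 and 0.1 rad/s and distance of round_stand from where it was at the start of the episode below 0.02 m and height (world z) of round_stand below 0.005 m and angle between round_stand's own z axis and vertical below 0.05 rad and linear speed of round_stand below 0.02 m/s and distance of square_centre from where it was at the start of the episode below 0.012 m); the robot touches nothing.
It fails at once if the round marker's stand is lifted (over 8 mm), tipped (over 0.15 rad) or shifted over 20 mm (height (world z) of round_stand above 0.008 m or angle between round_stand's own z axis and vertical above 0.15 rad or distance of round_stand from where it was at the start of the episode above 0.02 m).
It fails at once if the square marker is disturbed (stand or paddle moved over 12 mm) (distance of any of square_stand, square_centre from where it was at the start of the episode above 0.012 m).
It fails at once if another thing on the bench is moved over 20 mm (distance of any of tin, screwdriver, cork_block, jar, wood_cup, spool, oil_stone from where it was at the start of the episode above 0.02 m).
It also fails if it takes over 40 s, if anything falls off the work surface, if the arm or the gripper's body presses on something with over 40 N, if the wrist force passes 120 N, or if a joint passes its speed limit or range.

## Working session

There is one attempt and no reset: what is moved stays moved. The work goes in short steps, Python scripts to look and compute and a tool call to move; the robot and the scene stay as the last step left them, time stands still between calls to the robot, and variables do not carry over. Pictures are saved under pics/ and viewed, at most 10 in all, crops included, and the job is handed in when it is done.

Besides the shell and the picture viewer there is one more tool, called after "Call:" as name(argument=value, ...) on one line, values as JSON. jog_arm: Moves the arm, as the interface text tells. Its arguments: {"type":"object","properties":{"slide":{"type":"array"},"angular":{"type":"array"},"hand":{"type":"array"}},"required":["slide","angular","hand"]}

```bash
mkdir -p pics
cat > h.py <<'E'
import numpy as np, cv2
from plant import manip
def look(n,fn):
    p,d=manip.read_camera(n); c=manip.camera_params(n)
    cv2.imwrite('pics/%s.png'%fn,p); np.savez('pics/%s.npz'%fn,p=p,d=d,K=c['camera_matrix'],E=c['extrinsics'])
def cloud(fn):
    z=np.load('pics/%s.npz'%fn); d=z['d'];K=np.array(z['K']);E=z['E']
    v,u=np.mgrid[:d.shape[0],:d.shape[1]]
    P=np.stack([(u-K[0,2])/K[0,0]*d,(v-K[1,2])/K[1,1]*d,d],-1)
    return (P-E[:3,3])@E[:3,:3], z['p'], d
E
python3 - <<'E'
from h import *
look('top','top');look('side','side')
s=manip.read_state();print(s['t'],s['eef_pos'],s['ee_rot'],s['finger_gap'])
a=cv2.imread('pics/top.png');b=cv2.imread('pics/side.png')
for n in('top','side'):
    c=manip.camera_params(n);print(c)
E
```

```text
0.1 [ 200.18972519 -538.46151407  235.71450919] [-3.13990971e+00 -3.61909481e-04  3.55807153e-01] 91.71182897682718
{'camera_matrix': array([[366.13079155,   0.        , 253.8332649 ],
       [  0.        , 366.13079155, 194.28396307],
       [  0.        ,   0.        ,   1.        ]]), 'extrinsics': array([[-2.26578933e-02, -9.99735580e-01,  3.92303984e-03,
         1.17994809e+01],
       [-9.88525703e-01,  2.18173065e-02, -1.49468855e-01,
         5.55694684e+02],
       [ 1.49343742e-01, -7.26467508e-03, -9.88758652e-01,
         1.02589164e+03],
       [ 0.00000000e+00,  0.00000000e+00,  0.00000000e+00,
         1.00000000e+00]])}
{'camera_matrix': array([[448.02389581,   0.        , 262.99380747],
       [  0.        , 448.02389581, 190.83002088],
       [  0.        ,   0.        ,   1.        ]]), 'extrinsics': array([[-8.77341255e-01, -4.79805796e-01, -7.66296403e-03,
         4.84947483e+02],
       [-3.68315827e-01,  6.83542458e-01, -6.30169151e-01,
         2.41772074e+02],
       [ 3.07596773e-01, -5.50051003e-01, -7.76420066e-01,
         1.12795571e+03],
       [ 0.00000000e+00,  0.00000000e+00,  0.00000000e+00,
         1.00000000e+00]])}
```

View pics/top.png

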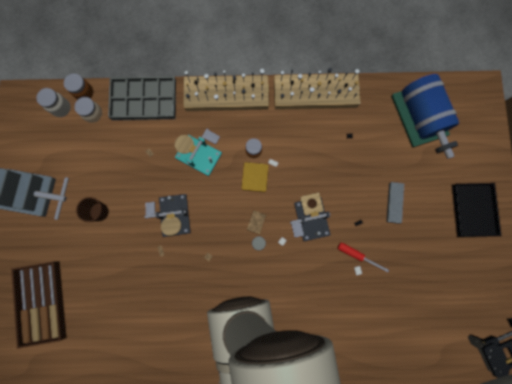

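View pics/side.png

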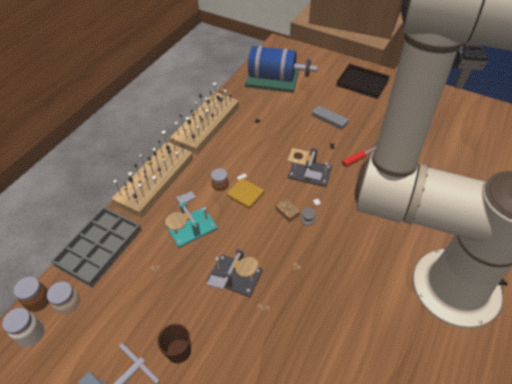

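The dark round marker is at about top (173,214), with its paddle at (171,225) on the robot side and its lever at (150,210) on the left (+y). The turquoise look-alike is at (200,150) and the square marker at (312,217). Next I measure the stand.

Run:
```python
from h import *
P,p,d=cloud('top')
sub=(slice(188,242),slice(135,200))
q=P[sub].reshape(-1,3);c=p[sub].reshape(-1,3).astype(int)
br=c.max(1);sat=br-c.min(1)
base=(q[:,2]>5)&(q[:,2]<22)&(br<90)&(sat<30)
print('base',base.sum(),cv2.minAreaRect(q[base,:2].astype(np.float32)))
wood=(q[:,2]>35)&(sat>35)
w=q[wood];print('wood',wood.sum(),w.mean(0),w.min(0),w.max(0))
A=np.c_[w[:,:2]-w[:,:2].mean(0),np.ones(len(w))];print('plane',np.linalg.lstsq(A,w[:,2],rcond=None)[0])
lev=(q[:,2]>25)&(sat<30)&(br>90)
l=q[lev];print('lev',lev.sum(),l.mean(0),l.min(0),l.max(0),cv2.minAreaRect(l[:,:2].astype(np.float32)))
post=(q[:,2]>64)&(sat<35);print('post',np.round(q[post]))
z=cv2.resize(p[180:250,125:210],None,fx=7,fy=7,interpolation=cv2.INTER_CUBIC)
cv2.imwrite('pics/crop.png',z)
```

```text
base 628 ((503.6886291503906, 238.2914581298828), (120.05648803710938, 83.4377670288086), 6.576130390167236)
wood 315 [466.74707886 226.14504173 114.15520606] [396.37533204   7.12536911  62.87053605] [ 501.45215686  277.56479365 1097.37199723]
plane [ -1.06630994  -3.80556663 114.15520606]
lev 229 [511.39293476 278.84223696  61.75997387] [441.76809465 205.59986887  41.85364352] [551.21310253 312.72790903  82.24161958] ((493.1390380859375, 256.684326171875), (106.85213470458984, 105.70348358154297), 12.00480842590332)
post [[ 550.  241.   64.]
 [ 396.    7. 1097.]
 [ 396.    7. 1097.]
 [ 515.  207.   66.]
 [ 514.  203.   70.]
 [ 514.  200.   70.]
 [ 396.    7. 1097.]
 [ 511.  206.   69.]
 [ 511.  202.   73.]
 [ 512.  201.   65.]
 [ 511.  283.   64.]
 [ 509.  218.   65.]
 [ 509.  215.   67.]
 [ 509.  212.   66.]
 [ 509.  209.   68.]
 [ 509.  206.   69.]
 [ 508.  203.   71.]
 [ 508.  200.   71.]
 [ 509.  198.   66.]
 [ 508.  286.   65.]
 [ 508.  280.   67.]
 [ 507.  276.   71.]
 [ 507.  274.   68.]
 [ 507.  237.   67.]
 [ 507.  235.   66.]
 [ 507.  232.   65.]
 [ 506.  229.   68.]
 [ 50
[... 1626 characters left out ...]
  66.]
 [ 496.  282.   69.]
 [ 496.  280.   65.]
 [ 496.  276.   69.]
 [ 496.  273.   69.]
 [ 496.  270.   71.]
 [ 494.  308.   66.]
 [ 494.  305.   66.]
 [ 494.  302.   67.]
 [ 494.  300.   64.]
 [ 494.  294.   65.]
 [ 493.  275.   72.]
 [ 493.  274.   67.]
 [ 493.  271.   68.]
 [ 491.  274.   66.]
 [ 487.  253.   71.]
 [ 484.  256.   72.]
 [ 481.  259.   70.]
 [ 480.  210.   74.]
 [ 472.  208.   69.]
 [ 469.  208.   72.]
 [ 466.  208.   73.]
 [ 458.  210.   75.]
 [ 452.  212.   77.]
 [ 396.    7. 1097.]
 [ 396.    7. 1097.]
 [ 448.  254.   77.]
 [ 447.  250.   79.]
 [ 447.  218.   77.]
 [ 444.  247.   82.]
 [ 444.  223.   79.]
 [ 396.    7. 1097.]
 [ 442.  243.   77.]
 [ 442.  239.   80.]]
```

View pics/crop.png

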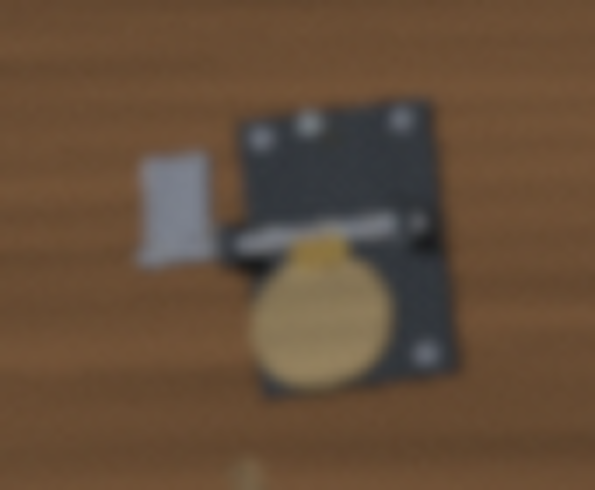

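The crop shows the stand at about (503.7, 238.3) with yaw ≈ 6.6°. The paddle (crop 320,320) is raised about 0.25 rad on the robot side, and the lever (crop 178,208) is clear to +y. I'll close the fingers, turn the tool's x axis along the stand's y, and move above the lever.

Call:
jog_arm(slide=[[0,0,0],[0,0,0],[0,0,0],[0,0,0],[0,0,0],[0,0,0],[0,0,0],[0,0,0],[0,0,0],[0,0,0],[0,0,0],[0,0,0]], angular=[[0,0,-0.0176],[0,0,-0.0176],[0,0,-0.0176],[0,0,-0.0176],[0,0,-0.0176],[0,0,-0.0176],[0,0,-0.0176],[0,0,-0.0176],[0,0,-0.0176],[0,0,-0.0176],[0,0,-0.0176],[0,0,-0.0176]], hand=[1,1,1,1,1,1,1,1,1,1,1,1])

```text
t: 1.1
eef_pos: [200.2, -538.6, 236.0]
ee_rot: [-3.142, -0.001, 1.688]
force: [-0.6, 1.1, -0.2]
finger_gap: 14.0
finger_force: 0.0
```

Call:
jog_arm(slide=[[0.133,0.073,0],[0.133,0.073,0],[0.133,0.073,0],[0.133,0.073,0],[0.133,0.073,0],[0.133,0.073,0],[0.133,0.073,0],[0.133,0.073,0],[0.133,0.073,0],[0.133,0.073,0],[0.133,0.073,0],[0.133,0.073,0]], angular=[[0,0,0],[0,0,0],[0,0,0],[0,0,0],[0,0,0],[0,0,0],[0,0,0],[0,0,0],[0,0,0],[0,0,0],[0,0,0],[0,0,0]], hand=[1,1,1,1,1,1,1,1,1,1,1,1])

```text
t: 2.1
eef_pos: [373.4, -116.1, 236.4]
ee_rot: [3.141, 0.0, 1.682]
force: [-0.1, 0.7, 0.3]
finger_gap: 0.3
finger_force: 0.0
```

Call:
jog_arm(slide=[[0.133,0.073,0],[0.133,0.073,0],[0.133,0.073,0],[0.133,0.073,0],[0.133,0.073,0],[0.133,0.073,0],[0.133,0.073,0],[0.133,0.073,0],[0.133,0.073,0],[0.133,0.073,0],[0.133,0.073,0],[0.133,0.073,0]], angular=[[0,0,0],[0,0,0],[0,0,0],[0,0,0],[0,0,0],[0,0,0],[0,0,0],[0,0,0],[0,0,0],[0,0,0],[0,0,0],[0,0,0]], hand=[1,1,1,1,1,1,1,1,1,1,1,1])

```text
t: 3.1
eef_pos: [546.4, 304.9, 235.9]
ee_rot: [-3.141, 0.0, 1.683]
force: [0.6, 0.2, -0.1]
finger_gap: 0.6
finger_force: 0.0
```

Call:
jog_arm(slide=[[-0.01,0,0.0695],[0,0,0.0695],[0,0,0.0695],[0,0,0.0695],[0,0,0.0695],[0,0,0.0695],[0,0,0.0695],[0,0,0.0695],[0,0,0]], angular=[[0,0,0],[0,0,0],[0,0,0],[0,0,0],[0,0,0],[0,0,0],[0,0,0],[0,0,0],[0,0,0]], hand=[1,1,1,1,1,1,1,1,1])

```text
t: 3.85
eef_pos: [543.5, 299.4, 92.9]
ee_rot: [-3.133, 0.002, 1.683]
force: [0.6, -0.2, -0.8]
finger_gap: 0.3
finger_force: 0.0
```

Run:
```python
from h import *
look('wrist','w1');look('side','s1')
w=cv2.imread('pics/w1.png');s=cv2.imread('pics/s1.png')[200:330,160:310]
s=cv2.resize(s,None,fx=3,fy=3)[:384]
cv2.imwrite('pics/ws.png',np.hstack([w[:,100:440],cv2.resize(s,(443,384))]))
```

```text
(no output)
```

View pics/ws.png

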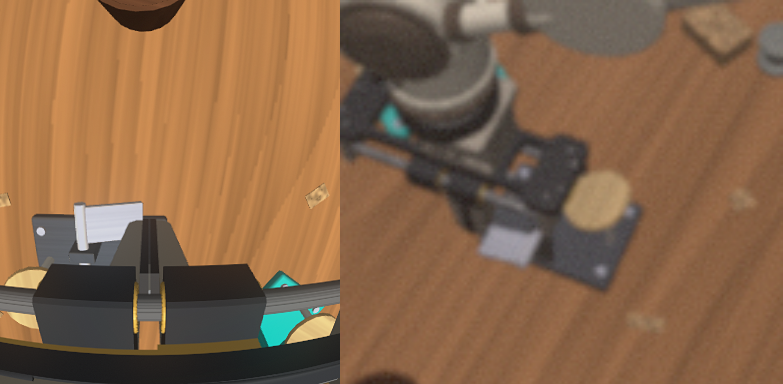

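The wrist view shows the lever at (80–143, 203–250) with the fingertip over its outer half. The side view shows the paddle at (597,200), free of the gripper. I'll shift a little outward and settle before pressing.

Call:
jog_arm(slide=[[0.022,0,0],[0,0,0],[0,0,0]], angular=[[0,0,0],[0,0,0],[0,0,0]], hand=[1,1,1])

```text
t: 4.2
eef_pos: [546.8, 306.6, 99.1]
ee_rot: [3.139, -0.001, 1.683]
force: [0.4, -0.1, -0.6]
finger_gap: 0.3
finger_force: 0.0
```

Call:
jog_arm(slide=[[0,-0.006,0.036],[0,-0.005,0.036],[0,-0.005,0.018],[0,-0.006,0.009],[0,-0.007,0.01],[0,-0.008,0.008],[0,-0.008,0.008],[0,-0.009,0.006],[0,-0.009,0.006],[0,-0.009,0.004],[0,-0.009,0.003],[0,0,0]], angular=[[0,0,0],[0,0,0],[0,0,0],[0,0,0],[0,0,0],[0,0,0],[0,0,0],[0,0,0],[0,0,0],[0,0,0],[0,0,0],[0,0,0]], hand=[1,1,1,1,1,1,1,1,1,1,1,1])

```text
t: 5.2
eef_pos: [525.4, 303.7, 61.4]
ee_rot: [-3.141, 0.0, 1.683]
force: [1.3, 0.6, -1.1]
finger_gap: 0.5
finger_force: 0.7
```

Run:
```python
from h import *
look('wrist','w2');look('side','s2')
w=cv2.imread('pics/w2.png');s=cv2.imread('pics/s2.png')[200:330,160:310]
cv2.imwrite('pics/ws2.png',np.hstack([w[:,100:440],cv2.resize(s,(443,384))]))
s=manip.read_state();print(s['eef_pos'],s['force'])
```

```text
[525.43609971 303.6664319   61.44609601] [ 0.73117139  0.85259646 -0.36037652]
```

View pics/ws2.png

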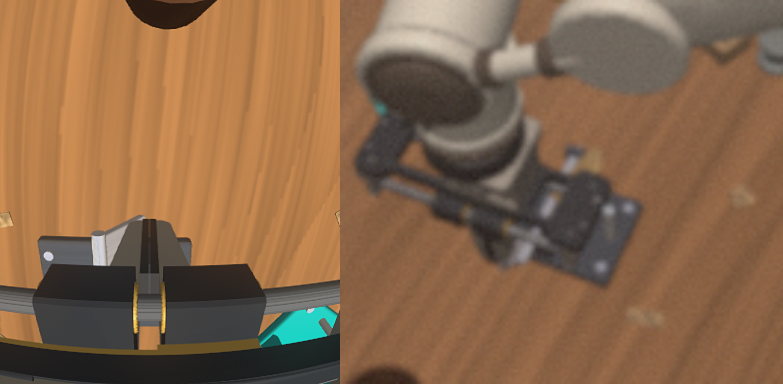

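The paddle now stands up, with its edge at about (590,160) in the side view. I'll push the lever a little further.

Call:
jog_arm(slide=[[0,-0.008,0.002],[0,-0.008,0.001],[0,-0.004,0],[0,0,0],[0,0,0]], angular=[[0,0,0],[0,0,0],[0,0,0],[0,0,0],[0,0,0]], hand=[1,1,1,1,1])

```text
t: 5.72
eef_pos: [520.7, 303.1, 60.7]
ee_rot: [-3.141, 0.0, 1.683]
force: [1.5, 0.4, -0.4]
finger_gap: 0.3
finger_force: 0.8
```

```bash
cat >> h.py <<'E'
def stand(q,o=(503.7,238.3),y=.115):
    c,s=np.cos(y),np.sin(y); d=q-np.array([o[0],o[1],0]); return np.stack([d[...,0]*c+d[...,1]*s,-d[...,0]*s+d[...,1]*c,d[...,2]],-1)
def paddle(n,fn):
    look(n,fn);P,p,d=cloud(fn);q=stand(P);p=p.astype(int)
    m=(abs(q[...,0])<75)&(abs(q[...,1])<34)&(q[...,2]>50)&(q[...,2]<140)&((p.max(-1)-p.min(-1))>35)&(d>0)
    w=q[m];print(n,m.sum());
    if m.sum()>5:
        r=np.hypot(w[:,0],w[:,2]-62); th=np.arctan2(w[:,2]-62,-w[:,0])[r>30]; print(np.round(np.median(w,0)),'theta',np.percentile(th,[10,50,90]))
E
python3 - <<'E'
from h import *
paddle('side','s3');paddle('top','t3')
s=manip.read_state();print(s['t'],s['eef_pos'],s['force'])
E
```

```text
side 45
[-20.  -1. 121.] theta [1.19532455 1.23757548 1.28227307]
top 88
[-15.  -1. 108.] theta [1.20114095 1.23751265 1.26274301]
5.8167 [520.68027631 303.08405858  60.74692891] [2.54708056 0.57320135 0.54215282]
```

The paddle is at about 1.25–1.3 rad. I'll retreat, pass over the top, and come down on the −x side of the paddle.

Call:
jog_arm(slide=[[0,0.024,0],[0,0.024,-0.02],[0,0,-0.115],[0,0,-0.115],[0,0,-0.115],[0,0,-0.115],[-0.05,-0.084,0],[-0.05,-0.084,0],[-0.05,-0.084,0],[-0.05,-0.084,0],[-0.05,-0.084,0],[0,0,0]], angular=[[0,0,0],[0,0,0],[0,0,0],[0,0,0],[0,0,0],[0,0,0],[0,0,0],[0,0,0],[0,0,0],[0,0,0],[0,0,0],[0,0,0]], hand=[1,1,1,1,1,1,1,1,1,1,1,1])

```text
t: 6.82
eef_pos: [432.3, 229.0, 180.2]
ee_rot: [-3.137, 0.001, 1.682]
force: [0.4, -1.0, -0.6]
finger_gap: 0.6
finger_force: 0.0
```

Call:
jog_arm(slide=[[0,0,0.073],[0,0,0.073],[0,0,0.073],[0,0,0],[0,0,0],[0,0,0]], angular=[[0,0,0],[0,0,0],[0,0,0],[0,0,0],[0,0,0],[0,0,0]], hand=[1,1,1,1,1,1])

```text
t: 7.32
eef_pos: [436.6, 231.0, 127.3]
ee_rot: [3.14, -0.0, 1.683]
force: [-0.0, 0.7, 1.1]
finger_gap: 0.6
finger_force: 0.0
```

Run:
```python
from h import *
s=manip.read_state();print(s['t'],s['eef_pos'],stand(s['eef_pos']),s['force'])
paddle('side','s4')
cv2.imwrite('pics/s4c.png',cv2.resize(cv2.imread('pics/s4.png')[190:330,160:320],None,fx=4,fy=4))
```

```text
7.3167 [436.5579966  230.98430268 127.30206673] [-67.53796803   0.43694699 127.30206673] [-0.03406726  0.74657024  1.07999424]
side 89
[-17.   8. 112.] theta [1.18764643 1.24109379 1.30423279]
```

View pics/s4c.png

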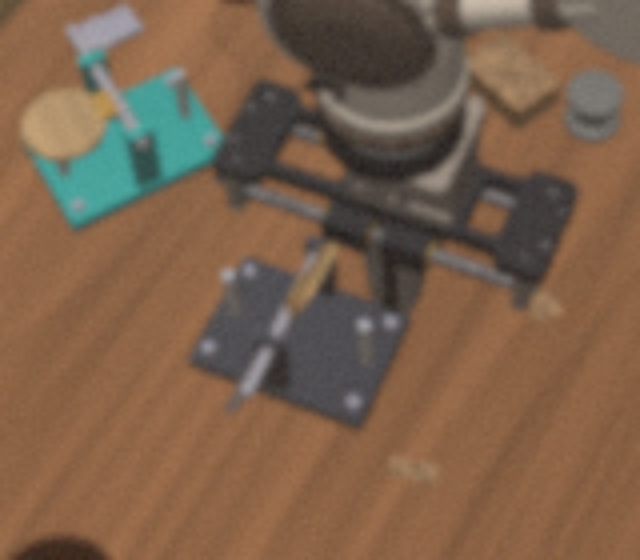

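The paddle stands near upright at (315,280), and the finger is behind it at (395,280). Now I push it over.

Call:
jog_arm(slide=[[0,0.05,0],[0,0.05,0],[0,0.03,0],[0,0.03,0],[0,0.03,0],[0,0.02,0],[0,0.02,0],[0,0.018,0.003],[0,0.017,0.003],[0,0.017,0.006],[0,0.017,0.007],[0,0,0]], angular=[[0,0,0],[0,0,0],[0,0,0],[0,0,0],[0,0,0],[0,0,0],[0,0,0],[0,0,0],[0,0,0],[0,0,0],[0,0,0],[0,0,0]], hand=[1,1,1,1,1,1,1,1,1,1,1,1])

```text
t: 8.37
eef_pos: [510.3, 239.0, 120.9]
ee_rot: [3.142, 0.0, 1.683]
force: [0.4, -0.3, 0.2]
finger_gap: 0.3
finger_force: 0.0
```

Run:
```python
from h import *
s=manip.read_state();print(s['t'],stand(s['eef_pos']),s['force'])
paddle('side','s5')
```

```text
8.3667 [ 6.61475289e+00 -8.44614056e-02  1.20947842e+02] [ 0.37801048 -0.34164641  0.16923722]
side 168
[17. 12. 98.] theta [1.95833897 2.02079798 2.06972457]
```

Call:
jog_arm(slide=[[0,0.016,0.01],[0,0.015,0.01],[0,0.015,0.012],[0,0.015,0.012],[0,0.011,0.016],[0,0.011,0.016],[0,0.008,0.018],[0,0.007,0.019],[0,0.002,0.014],[0,0.002,0.012],[0,0,0.004],[0,0,0]], angular=[[0,0,0],[0,0,0],[0,0,0],[0,0,0],[0,0,0],[0,0,0],[0,0,0],[0,0,0],[0,0,0],[0,0,0],[0,0,0],[0,0,0]], hand=[1,1,1,1,1,1,1,1,1,1,1,1])

```text
t: 9.42
eef_pos: [535.0, 241.8, 86.8]
ee_rot: [-3.141, 0.0, 1.683]
force: [-4.0, -1.3, 10.3]
finger_gap: 0.2
finger_force: 4.8
```

It's at the stop, with 10 N on the tip. I'll lift clear, back away and check.

Call:
jog_arm(slide=[[0,0,-0.02],[0,0,-0.08],[0,0,-0.15],[0,0,-0.15],[0,-0.1,-0.15],[0,-0.15,0],[0,-0.15,0],[0,0,0],[0,0,0],[0,0,0]], angular=[[0,0,0],[0,0,0],[0,0,0],[0,0,0],[0,0,0],[0,0,0],[0,0,0],[0,0,0],[0,0,0],[0,0,0]], hand=[1,1,1,1,1,1,1,1,1,1])

```text
t: 10.25
eef_pos: [438.3, 231.0, 220.6]
ee_rot: [3.14, -0.0, 1.683]
force: [0.2, -0.1, 0.5]
finger_gap: 0.0
finger_force: 0.0
```

Run:
```python
from h import *
paddle('side','s6')
P,p,d=cloud('s6');q=stand(P);p=p.astype(int)
m=(q[...,0]>14)&(q[...,0]<64)&(abs(q[...,1])<26)&(q[...,2]>52)&(q[...,2]<90)
w=q[m];A=np.c_[w[:,:2],np.ones(len(w))];print(len(w),np.linalg.lstsq(A,w[:,2],rcond=None)[0],np.median(w,0))
cv2.imwrite('pics/s6c.png',cv2.resize(cv2.imread('pics/s6.png')[130:330,150:350],None,fx=3,fy=3))
```

```text
side 392
[37.  2. 67.] theta [2.96714226 3.0335502  3.09149632]
322 [-1.96571502e-03 -8.66725950e-03  6.68359812e+01] [38.89749207  1.66374002 66.77519214]
```

View pics/s6c.png

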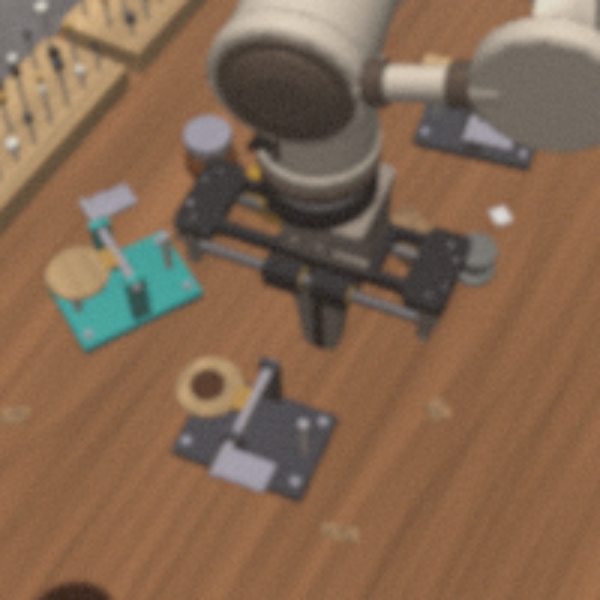

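The paddle lies level at (210,385) with the dark disc up. Its plane slope is about 0, so it is at the stop. The stand is in place and the robot is clear.

```bash
python3 -c "
from plant import manip
print(manip.hand_in())"
```

```text
the job is handed in; nothing more can be done
None
```

The round marker's paddle is turned over and level at its far stop with the dark inlaid disc up, its stand still in place and the arm clear. The job is handed in; the hand-in call did not return a verdict.

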